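# Fit an idler wheel and hold the belt tensioner wound

### The job

Get the belt tensioner ready for its belt: fit the loose yellow-hubbed idler wheel over the steel spindle of the blue tensioner arm until it sits right down on the arm, and let go of it. Then take the arm's red handle, swing the arm counter-clockwise (seen from above) against its spring all the way to its stop, and finish while still holding it there by the handle, wheel still seated, so that someone else can slip the belt on. Leave the grease tin, the vee block and the hammer where they are.

Things in the scene. Friction and masses are not known exactly. Their poses are not given: they have to be found in the camera images.
- wheel_center (a point): centre (half-way up) of the loose idler wheel: black rubber tread, yellow hub, outside diameter 50 mm, 28 mm high, 14 mm through bore along its z axis, about 0.06 to 0.13 kg. It lies flat on the bench, bore upright, so its centre is 14 mm above the bench
- spindle_seat (a point): the foot of the steel spindle, on the top face of the blue arm, 55 mm above the bench. The spindle stands upright from here (z axis), 10 mm in diameter and 37 mm tall, its top 5 mm tapered to 5 mm diameter; it is 68 mm from the pivot. A seated wheel has its underside here and its centre 14 mm above this point.
- pivot_point (a point): point on the vertical pivot axis of the blue arm, at the arm's top face (55 mm above the bench); from here the arm (a flat bar 24 mm wide, 12 mm thick, its underside 43 mm above the bench) runs along the direction to the spindle and on to the handle. An 18 mm steel cap stands 8 mm above it.
- tensioner_base: grey plate 230 x 110 x 10 mm fixed to the bench, origin on the bench below the pivot axis; its y axis is the direction of the resting arm. The pivot body (44 mm diameter, coil spring round it) stands at the origin. On the plate 100 mm to +x is a fixed 68 mm pulley, its top 88 mm above the bench; two black stop pins reach 53 mm
- handle_grip (a point): grip point of the red upright handle at the end of the arm: a round post 18 mm in diameter, 150 mm from the pivot (82 mm beyond the spindle), from 55 to 120 mm above the bench; this point is on its axis, 100 mm above the bench. It is part of body red_handle
- red_handle: the red handle at the end of the arm, a sleeve that can turn freely about its own upright axis; origin at its foot on the arm's top face, 55 mm above the bench, z up along it
- tensioner_arm (a joint): angle of the blue arm about its vertical pivot, rad: 0 is at rest against its rest stop, where the spring always pushes it; it grows counter-clockwise seen from above, up to the hard stop (black pin) at 0.9. Spring torque is about 0.48 N m at 0 and 1.02 N m at 0.9, i.e. a push of about 3 to 7 N at the handle
- tin_center (a point): centre of a round aluminium grease tin, 48 mm diameter, 45 mm high; bystander
- block_center (a point): centre of a dark steel vee block 50 x 40 x 36 mm, 0.4 kg; bystander
- hammer: a hammer lying on the bench to the left of the work; bystander
- idler_wheel: the same idler wheel; origin at the centre of its underside
Mind the look-alikes: they are no part of the job. Leave any purple or white look-alike of the idler_wheel alone.

How it is judged:
By the outcome, as a careful person would: the job done as asked, in the order asked, and still so for the second after the job is handed in, while the arm keeps its last pose, push and grip.
It also fails if it takes over 51 s, if anything falls off the work surface, if the arm or the gripper's body presses on something with over 40 N, if the wrist force passes 120 N, or if a joint passes its speed limit or range.

### The arm

A 6-joint arm with a two-finger parallel gripper is mounted at the origin on the work surface. World frame = base frame: x ahead of the robot, y to its left, z up, the work surface at z = 0. Lengths are in m, angles in rad, forces in N, time in s.
With the tool pointing down it reaches from about 0.4 to 0.925 m from the base axis. Payload 12.5 kg.
Tool frame: the origin (TCP) lies on the centre line of the jaws, within the pads' length; the fingertips stand 22 mm ahead of it and the grasp point (between the pads) lies 3 mm ahead of it (r.tip_reach is the z of the fingertips in the tool frame, in m); z points along the fingers, y is the line along which they close (so a half turn about z gives the same grasp; the last joint's range is limited). The gripper opens to 95 mm and grips with 3 to 60 N. Pads are 20 mm wide; open, the fingers measure 119 mm over their backs; the gripper's body (75 mm by 180 mm) begins 59 mm behind the grasp point.
Start: joints at [1.109, 0.491, 1.559, -0, 1.092, -0.106], TCP at [0.218, 0.586, 0.237] pointing down, gripper open.
Joint ranges: [-3.1, 3.1], [-0.84, 2.19], [0.05, 2.79], [-1.13, 4.28], [0.06, 2.93], [-2.69, 2.69]. Speed limits (rad/s): [2.22, 2.22, 2.79, 3.14, 3.14, 3.14].

### API

Orientations are given as [roll, pitch, yaw] about the fixed x, y, z axes, in that order (R = Rz(yaw) Ry(pitch) Rx(roll)).
In Python, from station import r, snapshot, camera_model, models gives the robot as it stands.
- The arm moves only by the tool servo_tool, never from a script. Its argument "targets" is a list of rows, each a list of 2 entries, a list of its own where there are three numbers: the shift along the tool's x, y, z in mm, then the turn about the tool's z in degrees. In form: [[[dx, dy, dz], yaw], ...]. A call has exactly 5 rows; each row shifts and turns the commanded pose from where the row before left it, along the tool's axes as they then stand; what a row does not reach is not made up. A row lasts 1/8 s, in which the tool goes at most 62.5 mm and 10.7 degrees, less where a joint would pass 70% of its speed; a pose out of reach is approached as far as the arm can. A call is refused whole if a number of a shift passes 62.5 or a number of a turn 10.7, either way. A call with a gripper value outside its range is refused whole. "gripper" is the gripper's target within -1 to 1 (shut at 1, half-way at 0, fully open at -1), set as the call begins (left out, the last holds). The fingers move at their own pace and stop on an object; "force" is the grip in N (left out, the last holds). Time passes only in rows, so rows that do not move let the fingers close, or fill a call up. It gives the time, the measured TCP pose, the force, the opening and the grip force at its end, in the units of the state.
- r.get_state(): the state, without advancing time (a new reading comes with each control period).
- snapshot(name): name is "scene" or "top" or "wrist"; returns the picture (480x640x3 uint8, blue, green, red); there is no depth.
- camera_model(name): a dict with "intrinsics" (3x3 intrinsics, pixels), "world_from_camera" (4x4, takes a point from camera to world coordinates). Camera axes: x right, y up, looking along -z (the intrinsics and any distortion apply to the point x, -y, -z); pixel columns grow to the right and rows downward; lengths in m; the calibration is good to about 2 mm. A picture is of the moment at which its call begins: read the wrist's pose just before it. camera_model takes no time and is no camera call; for the wrist camera it gives the pose at the moment of the call.
- r.finish_job(): hands the job in; it is judged then, once.
Trained networks look in the newest picture that a camera, given by its name, has taken for a name from the list of things; names that differ only in an ending like _2 or _b are one class to them, and where a whole thing is asked for, a point or a joint stands for the part that bears it (a point fixed in the world has none). Each returns a list of dicts, best first, with "conf" (0 to 1); they miss things now and then, are a little off and sometimes report something else, mostly with a low value. They report only what shows in the picture. A call takes as long as a camera call. They do not tell look-alikes from the thing itself.
- models.boxes_of(camera, label): "centre" ([x, y, z] in m, in world coordinates, good to about 4 mm: the middle of the surface that is visible of it).
- models.spot_point(camera, label): "centre" ([x, y, z] in m, in world coordinates, good to about 4 mm: a listed point, or the origin of a listed thing).
The state is a dict: "time": time; "qpos": joint angles; "joint_vel": joint speeds; "joint_efforts": joint torques, N m; "tool_pos": TCP position; "eef_rot": TCP orientation; "contact_force": force on the tool from outside, world axes, zero at the start; "wrist_torque": the same for the moment, N m; "grip_width": finger opening in m; "gripper_force": force on a finger pad.
Only numpy, scipy, OpenCV 4.12 (cv2) and the standard library are available. Lean on these libraries where they do the work, as an engineer would, in place of code of your own. Each camera call takes 0.05 s, during which the arm holds its last target. There are 200 camera calls.

## Working session

There is one attempt and no reset: what is moved stays moved. The work goes in short steps, Python scripts to look and compute and a tool call to move; the robot and the scene stay as the last step left them, time stands still between calls to the robot, and variables do not carry over. Pictures are saved under pics/ and viewed, at most 10 in all, crops included, and the job is handed in when it is done.

Besides the shell and the picture viewer there is one more tool, called after ">>>" as name(argument=value, ...) on one line, values as JSON. servo_tool: Moves the arm, as the interface text tells. Its arguments: {"type":"object","properties":{"targets":{"type":"array","items":{"type":"array"}},"gripper":{"type":"number"},"force":{"type":"number"}},"required":["targets"]}

```bash
mkdir -p pics
python3 - <<'E'
from station import r, snapshot, camera_model, models
import cv2
s=r.get_state(); print(s['time'],s['tool_pos'],s['eef_rot'],s['grip_width'],r.tip_reach)
for c in ['top','scene']:
    cv2.imwrite(f'pics/{c}0.png',snapshot(c))
    for l in ['wheel_center','spindle_seat','pivot_point','handle_grip','tin_center','block_center','hammer']:
        try: print(c,l,[([round(float(v),4) for v in d['centre']],round(d['conf'],2)) for d in models.spot_point(c,l)[:4]])
        except Exception as e: print(c,l,e)
print(r.get_state()['time'])
E
```

```text
0.0 [0.21757153 0.58568408 0.23605443] [-3.14048704e+00 -1.00056877e-04  2.78582796e+00] 0.09510862859446712 0.022
top wheel_center [([0.5739, -0.4234, 0.0143], 0.75), ([0.4764, -0.3671, 0.0144], 0.74), ([0.6047, 0.0404, 0.0522], 0.72), ([0.4564, -0.4753, 0.0104], 0.68)]
top spindle_seat [([0.606, 0.0398, 0.0517], 0.8), ([0.585, -0.0304, -0.0015], 0.44)]
top pivot_point [([0.592, -0.024, 0.0547], 0.95)]
top handle_grip [([0.6294, 0.1149, 0.1038], 0.46)]
top tin_center [([0.6238, 0.1161, 0.0588], 0.62), ([0.4741, -0.3684, 0.0104], 0.33)]
top block_center [([0.4746, -0.2326, 0.0189], 0.69)]
top hammer [([0.4421, 0.4355, -0.0001], 0.7)]
scene wheel_center [([0.3798, -0.3849, 0.0126], 0.74), ([0.4763, -0.3706, 0.0124], 0.7), ([0.4585, -0.4721, 0.0121], 0.69), ([0.5741, -0.4221, 0.0128], 0.63)]
scene spindle_seat [([0.6014, 0.0412, 0.0578], 0.78), ([0.5931, -0.0279, 0.0548], 0.16)]
scene pivot_point [([0.5909, -0.0282, 0.0538], 0.96)]
scene handle_grip [([0.625, 0.1191, 0.1018], 0.73), ([0.4749, -0.2291, 0.0204], 0.6)]
scene tin_center [([0.6297, -0.3052, 0.0185], 0.86)]
scene block_center [([0.4783, -0.2333, 0.017], 0.71)]
scene hammer [([0.6282, -0.3063, 0.0211], 0.75), ([0.442, 0.439, 0.0004], 0.69)]
0.8
```

View pics/top0.png

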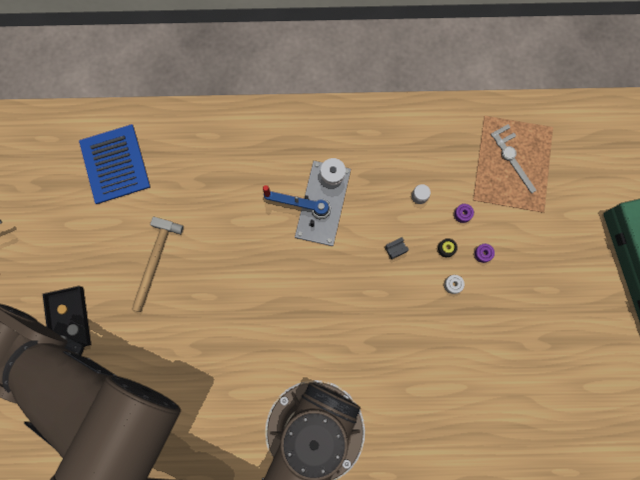

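View pics/scene0.png

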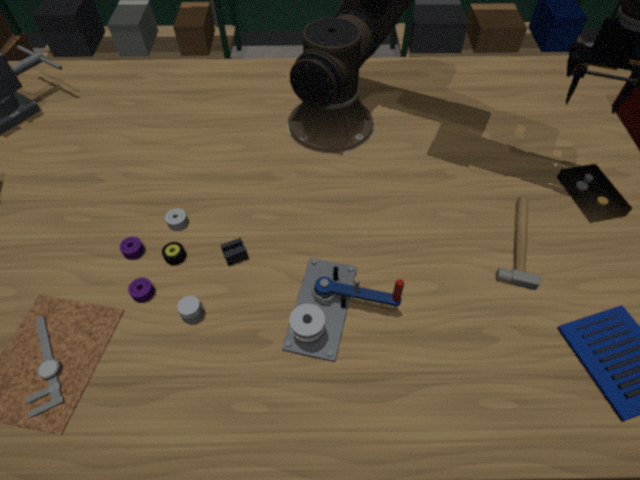

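The candidates in the top picture are the yellow-hub wheel at (447,247), purples at (464,213) and (484,253), and a white one at (454,284). I choose the yellow one, at world (0.476, -0.369). I'll check it in one crop and plan the first transit.

```bash
cat > h.py <<'E'
from station import r, snapshot, camera_model, models
import numpy as np, cv2
def pose():
    s=r.get_state(); return np.array(s['tool_pos']), float(s['eef_rot'][2]), s
def plan(to,yaw_deg,n,start=None):
    "n rows from the pose to a target: print rows in tool axes (shift in the frame before the row's turn)"
    p,y,_=pose() if start is None else (np.array(start[0]),np.radians(start[1]),0)
    d=(np.array(to)-p)/n; dy=(yaw_deg-np.degrees(y)+180)%360-180
    for k in range(n):
        a=y+np.radians(dy)*k/n
        print([[round(d[0]*1e3*np.cos(a)+d[1]*1e3*np.sin(a),1),round(d[0]*1e3*np.sin(a)-d[1]*1e3*np.cos(a),1),round(-d[2]*1e3,1)],round(-dy/n,1)])
def ray(cam,uv,z,M=None):
    m=M or camera_model(cam); K=np.array(m['intrinsics']);T=np.array(m['world_from_camera'])
    v=np.linalg.inv(K)@[uv[0],uv[1],1]; v=T[:3,:3]@[v[0],-v[1],-v[2]]; o=T[:3,3]
    return o+v*(z-o[2])/v[2]
def proj(cam,P,M=None):
    m=M or camera_model(cam); K=np.array(m['intrinsics']);T=np.array(m['world_from_camera'])
    c=T[:3,:3].T@(np.array(P)-T[:3,3]); u=K@[c[0],-c[1],-c[2]]; return u[:2]/u[2]
def st():
    p,y,s=pose(); print('t',round(s['time'],2),'p',p.round(4),'yaw',round(np.degrees(y),1),'rp',np.round(s['eef_rot'][:2],3),'w',round(s['grip_width'],4),'F',np.round(s['contact_force'],1),'g',round(s['gripper_force'],1))
def spots(cam,labels):
    for l in labels: print(cam,l,[([round(float(v),4) for v in d['centre']],round(d['conf'],2)) for d in models.spot_point(cam,l)[:4]])
E
python3 - <<'E'
from h import *
im=cv2.imread('pics/top0.png'); cv2.imwrite('pics/crop.png',cv2.resize(im[190:310,380:520],None,fx=4,fy=4,interpolation=cv2.INTER_CUBIC))
print('yellow',ray('top',(447.5,247.5),.028), 'wheel proj',proj('top',(.476,-.3695,.014)))
print({k:v for k,v in camera_model('wrist').items()}, pose()[0])
plan((0.50,0.03,0.26),76,15)
E
```

```text
yellow [ 0.47263208 -0.36761295  0.028     ] wheel proj [447.04398987 247.26833763]
{'intrinsics': array([[366.30940936,   0.        , 315.93898087],
       [  0.        , 366.30940936, 237.12862699],
       [  0.        ,   0.        ,   1.        ]]), 'world_from_camera': array([[ 3.47375822e-01, -9.07259039e-01, -2.37088749e-01,
         1.50827995e-01],
       [ 9.37725758e-01,  3.35910193e-01,  8.85140970e-02,
         6.10674351e-01],
       [-6.64687172e-04, -2.53071884e-01,  9.67447249e-01,
         3.84457269e-01],
       [ 0.00000000e+00,  0.00000000e+00,  0.00000000e+00,
         1.00000000e+00]])} [0.21768628 0.58588939 0.23668345]
[[np.float64(-30.6), np.float64(-28.2), np.float64(-1.6)], np.float64(5.6)]
[[np.float64(-33.1), np.float64(-25.1), np.float64(-1.6)], np.float64(5.6)]
[[np.float64(-35.4), np.float64(-21.7), np.float64(-1.6)], np.float64(5.6)]
[[np.float64(-37.4), np.float64(-18.2), np.float64(-1.6)], np.float64(5.6)]
[[np.float64(-39.0), np.float64(-14.5), np.float64(-1.6)], np.float64(5.6)]
[[np.float64(-40.2), np.float64(-10.6), np.float64(-1.6)], np.float64(5.6)]
[[np.float64(-41.0), np.float64(-6.7), np.float64(-1.6)], np.float64(5.6)]
[[np.float64(-41.5), np.float64(-2.7), np.float64(-1.6)], np.float64(5.6)]
[[np.float64(-41.5), np.float64(1.4), np.float64(-1.6)], np.float64(5.6)]
[[np.float64(-41.2), np.float64(5.4), np.float64(-1.6)], np.float64(5.6)]
[[np.float64(-40.5), np.float64(9.4), np.float64(-1.6)], np.float64(5.6)]
[[np.float64(-39.4), np.float64(13.3), np.float64(-1.6)], np.float64(5.6)]
[[np.float64(-37.9), np.float64(17.0), np.float64(-1.6)], np.float64(5.6)]
[[np.float64(-36.1), np.float64(20.6), np.float64(-1.6)], np.float64(5.6)]
[[np.float64(-33.9), np.float64(24.0), np.float64(-1.6)], np.float64(5.6)]
```

View pics/crop.png

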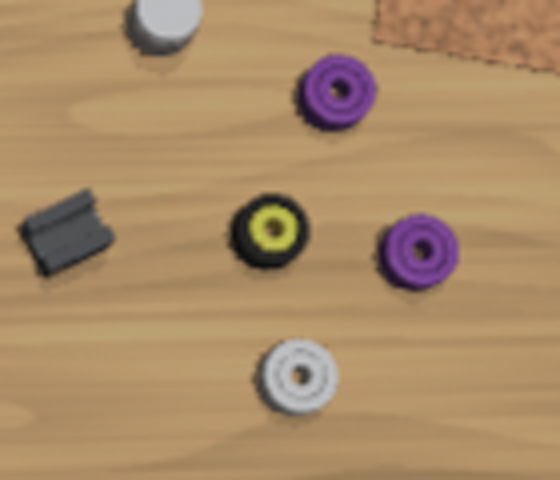

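The crop shows the black tread and yellow hub at crop (272,230), which is (448,247) in the full image. The purple and white look-alikes are separate around it. The choice is confirmed, so I'll transit to above the tensioner for a wrist look on the way.

>>> servo_tool(targets=[[[-31,-28,-2],5.6],[[-33,-25,-2],5.6],[[-35,-22,-2],5.6],[[-37,-18,-2],5.6],[[-39,-14,-2],5.6]])

```text
time: 1.42
tool_pos: [0.3122, 0.4002, 0.2469]
eef_rot: [3.141, -0.0, 2.294]
contact_force: [0.7, 0.0, 0.3]
grip_width: 0.0951
gripper_force: 0.0
```

>>> servo_tool(targets=[[[-40,-11,-2],5.6],[[-41,-7,-2],5.6],[[-41,-3,-2],5.6],[[-41,1,-1],5.6],[[-41,5,-1],5.6]])

```text
time: 2.05
tool_pos: [0.4035, 0.2149, 0.2549]
eef_rot: [3.141, -0.0, 1.805]
contact_force: [0.4, -0.3, -0.3]
grip_width: 0.0952
gripper_force: 0.0
```

>>> servo_tool(targets=[[[-40,9,-1],5.6],[[-39,13,-1],5.6],[[-38,17,-1],5.6],[[-36,21,-1],5.6],[[-34,24,-1],5.6]])

```text
time: 2.68
tool_pos: [0.4961, 0.0296, 0.2598]
eef_rot: [3.141, -0.0, 1.316]
contact_force: [0.1, 1.3, -0.9]
grip_width: 0.0946
gripper_force: 0.0
```

Run:
```python
from h import *
st()
M=camera_model('wrist'); print(np.array(M['world_from_camera'])[:3,3])
cv2.imwrite('pics/w1.png',snapshot('wrist'))
spots('wrist',['spindle_seat','pivot_point','handle_grip'])
snapshot('scene'); spots('scene',['spindle_seat'])
st()
for n,P in dict(sp=(.603,.040,.055),sptop=(.603,.040,.092),piv=(.592,-.026,.055),h=(.627,.117,.12)).items(): print(n,proj('wrist',P,M).round(1))
plan((0.476,-0.3695,0.16),76,10)
```

```text
t 2.67 p [0.4961 0.0296 0.2598] yaw 75.4 rp [ 3.141 -0.   ] w 0.0946 F [ 0.1  1.3 -0.9] g 0.0
[0.51310536 0.09813227 0.40763453]
wrist spindle_seat [([0.603, 0.0366, 0.0561], 0.97)]
wrist pivot_point []
wrist handle_grip [([0.6269, 0.1174, 0.1035], 0.66)]
scene spindle_seat [([0.6055, 0.0383, 0.0581], 0.97), ([0.6246, 0.1187, 0.0979], 0.65), ([0.6266, -0.3081, 0.0213], 0.61)]
t 2.98 p [0.4951 0.0316 0.2596] yaw 75.7 rp [-3.141 -0.   ] w 0.0952 F [0.6 0.2 0.1] g 0.0
sp [421.7 178. ]
sptop [433.9 182.2]
piv [422.8 245.2]
h [460.3  75. ]
[[np.float64(-39.3), np.float64(8.1), np.float64(10.0)], np.float64(-0.0)]
[[np.float64(-39.3), np.float64(8.0), np.float64(10.0)], np.float64(-0.0)]
[[np.float64(-39.3), np.float64(8.0), np.float64(10.0)], np.float64(-0.0)]
[[np.float64(-39.3), np.float64(8.0), np.float64(10.0)], np.float64(-0.0)]
[[np.float64(-39.4), np.float64(8.0), np.float64(10.0)], np.float64(-0.0)]
[[np.float64(-39.4), np.float64(8.0), np.float64(10.0)], np.float64(-0.0)]
[[np.float64(-39.4), np.float64(7.9), np.float64(10.0)], np.float64(-0.0)]
[[np.float64(-39.4), np.float64(7.9), np.float64(10.0)], np.float64(-0.0)]
[[np.float64(-39.4), np.float64(7.9), np.float64(10.0)], np.float64(-0.0)]
[[np.float64(-39.4), np.float64(7.9), np.float64(10.0)], np.float64(-0.0)]
```

View pics/w1.png

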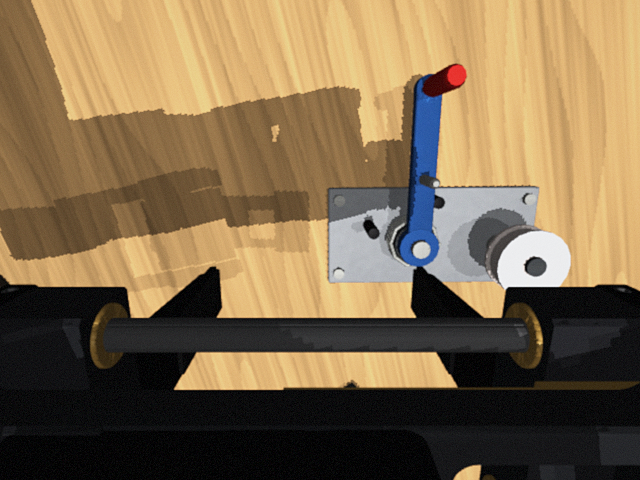

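The picture shows the spindle top at (435,183), the pivot cap at (421,250) and the handle top at (456,75), which agrees with the networks. Next I move past the wheel, so the wrist camera looks onto it.

>>> servo_tool(targets=[[[-46,8,6],0],[[-46,8,6],0],[[-46,8,6],0],[[-46,8,6],0],[[-46,8,6],0]], gripper=-0.5)

```text
time: 3.6
tool_pos: [0.477, -0.2021, 0.2297]
eef_rot: [3.141, -0.0, 1.322]
contact_force: [-0.4, -0.0, 0.2]
grip_width: 0.0715
gripper_force: 0.0
```

>>> servo_tool(targets=[[[-46,8,6],0],[[-46,8,6],0],[[-46,8,6],0],[[-46,8,6],0],[[-46,8,6],0]])

```text
time: 4.22
tool_pos: [0.4592, -0.4348, 0.1996]
eef_rot: [3.141, -0.0, 1.322]
contact_force: [0.8, 0.2, 1.1]
grip_width: 0.0712
gripper_force: 0.0
```

>>> servo_tool(targets=[[[0,0,0],0],[[0,0,0],0],[[0,0,0],0],[[0,0,0],0],[[0,0,0],0]])

```text
time: 4.85
tool_pos: [0.459, -0.434, 0.1999]
eef_rot: [3.141, 0.0, 1.32]
contact_force: [0.6, -0.4, 0.1]
grip_width: 0.0716
gripper_force: 0.0
```

Run:
```python
from h import *
st()
M=camera_model('wrist')
im=snapshot('wrist'); cv2.imwrite('pics/w2.png',im)
spots('wrist',['wheel_center'])
hsv=cv2.cvtColor(im,cv2.COLOR_BGR2HSV); m=cv2.inRange(hsv,(22,120,100),(34,255,255))
n,l,s,c=cv2.connectedComponentsWithStats(m)
for i in range(1,n):
    if s[i,4]>60: print(s[i],c[i],ray('wrist',c[i],.028,M).round(4))
print(proj('wrist',(.476,-.3695,.028),M))
plan((0.475,-0.3685,0.06),76,5)
st()
```

```text
t 4.85 p [ 0.459  -0.434   0.1999] yaw 75.7 rp [3.141 0.   ] w 0.0716 F [ 0.6 -0.4  0.1] g 0.0
wrist wheel_center [([0.3749, -0.3798, 0.0164], 0.87), ([0.4784, -0.3731, 0.0123], 0.69), ([0.5741, -0.4258, 0.0164], 0.68), ([0.4568, -0.4686, 0.0146], 0.56)]
[298 131  37  38 892] [316.02690583 149.5706278 ] [ 0.4746 -0.372   0.028 ]
[316.85453594 146.18708121]
[[np.float64(13.6), np.float64(-0.1), np.float64(27.9)], np.float64(-0.1)]
[[np.float64(13.6), np.float64(-0.1), np.float64(27.9)], np.float64(-0.1)]
[[np.float64(13.6), np.float64(-0.1), np.float64(27.9)], np.float64(-0.1)]
[[np.float64(13.6), np.float64(-0.1), np.float64(27.9)], np.float64(-0.1)]
[[np.float64(13.6), np.float64(-0.1), np.float64(27.9)], np.float64(-0.1)]
t 4.95 p [ 0.4589 -0.4343  0.1997] yaw 75.6 rp [3.141 0.   ] w 0.0717 F [-0.3  0.7 -0.2] g 0.0
```

View pics/w2.png

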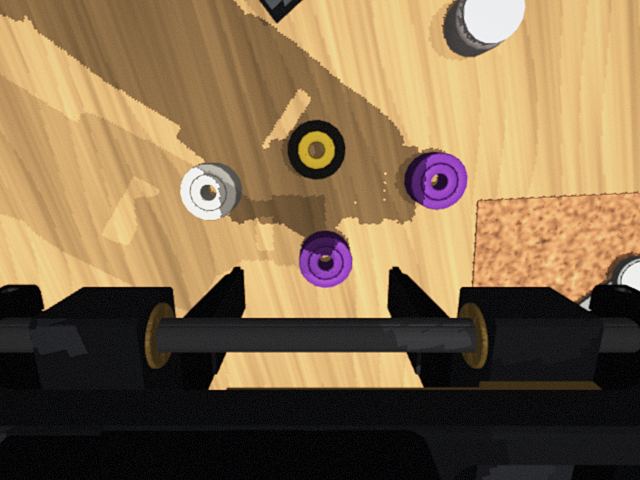

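The yellow hub is at (316,150), which gives (0.475, -0.371, 0.028). That is consistent with the earlier estimates, so I descend and grip.

>>> servo_tool(targets=[[[13,0,20],0],[[13,0,25],0],[[13,0,25],0],[[13,0,25],0],[[13,0,25],0]])

```text
time: 5.58
tool_pos: [0.475, -0.3712, 0.0789]
eef_rot: [3.141, 0.0, 1.32]
contact_force: [-0.9, -0.3, -0.9]
grip_width: 0.0714
gripper_force: 0.0
```

>>> servo_tool(targets=[[[0,0,12],0],[[0,0,12],0],[[0,0,12],0],[[0,0,10],0],[[0,0,8],0]])

```text
time: 6.2
tool_pos: [0.4749, -0.3717, 0.0251]
eef_rot: [3.142, -0.0, 1.32]
contact_force: [-0.3, 0.1, -0.1]
grip_width: 0.0713
gripper_force: 0.0
```

>>> servo_tool(targets=[[[0,0,0],0],[[0,0,0],0],[[0,0,0],0],[[0,0,0],0],[[0,0,0],0]], gripper=1, force=25)

```text
time: 6.82
tool_pos: [0.4751, -0.3717, 0.026]
eef_rot: [3.141, 0.0, 1.32]
contact_force: [-0.4, 0.3, 3.7]
grip_width: 0.0499
gripper_force: 25.0
```

>>> servo_tool(targets=[[[0,0,-5],0],[[0,0,-20],0],[[0,0,-40],0],[[0,0,-40],0],[[0,0,-40],0]])

```text
time: 7.45
tool_pos: [0.4747, -0.3713, 0.172]
eef_rot: [-3.141, -0.0, 1.32]
contact_force: [-0.1, -0.2, -1.2]
grip_width: 0.0503
gripper_force: 25.0
```

Run:
```python
from h import *
st()
plan((0.587,-0.028,0.17),76,10)
```

```text
t 7.45 p [ 0.4747 -0.3713  0.172 ] yaw 75.6 rp [-3.141 -0.   ] w 0.0503 F [-0.1 -0.2 -1.2] g 25.0
[[np.float64(36.0), np.float64(2.3), np.float64(0.2)], np.float64(-0.0)]
[[np.float64(36.0), np.float64(2.4), np.float64(0.2)], np.float64(-0.0)]
[[np.float64(36.0), np.float64(2.4), np.float64(0.2)], np.float64(-0.0)]
[[np.float64(36.0), np.float64(2.4), np.float64(0.2)], np.float64(-0.0)]
[[np.float64(36.0), np.float64(2.4), np.float64(0.2)], np.float64(-0.0)]
[[np.float64(36.0), np.float64(2.5), np.float64(0.2)], np.float64(-0.0)]
[[np.float64(36.0), np.float64(2.5), np.float64(0.2)], np.float64(-0.0)]
[[np.float64(36.0), np.float64(2.5), np.float64(0.2)], np.float64(-0.0)]
[[np.float64(36.0), np.float64(2.5), np.float64(0.2)], np.float64(-0.0)]
[[np.float64(36.0), np.float64(2.6), np.float64(0.2)], np.float64(-0.0)]
```

>>> servo_tool(targets=[[[36,2.4,0],0],[[36,2.4,0],0],[[36,2.4,0],0],[[36,2.4,0],0],[[36,2.4,0],0]])

```text
time: 8.07
tool_pos: [0.5314, -0.199, 0.1708]
eef_rot: [-3.142, -0.0, 1.32]
contact_force: [0.8, 0.5, -1.1]
grip_width: 0.0498
gripper_force: 25.0
```

>>> servo_tool(targets=[[[36,2.4,0],0],[[36,2.4,0],0],[[36,2.4,0],0],[[36,2.4,0],0],[[36,2.4,0],0]])

```text
time: 8.7
tool_pos: [0.5877, -0.0276, 0.1708]
eef_rot: [-3.141, -0.0, 1.32]
contact_force: [-0.3, 0.3, 0.2]
grip_width: 0.0505
gripper_force: 25.0
```

>>> servo_tool(targets=[[[0,0,0],0],[[0,0,0],0],[[0,0,0],0],[[0,0,0],0],[[0,0,0],0]])

```text
time: 9.32
tool_pos: [0.5875, -0.0293, 0.1707]
eef_rot: [-3.142, -0.0, 1.319]
contact_force: [-0.8, -0.5, -1.1]
grip_width: 0.0503
gripper_force: 25.0
```

Run:
```python
from h import *
st()
M=camera_model('wrist')
im=snapshot('wrist'); cv2.imwrite('pics/w3.png',im)
spots('wrist',['spindle_seat','handle_grip','wheel_center','idler_wheel'])
snapshot('scene'); spots('scene',['wheel_center','spindle_seat'])
for n,P in dict(sp=(.604,.039,.055),sptop=(.604,.039,.092),h=(.627,.117,.12)).items(): print(n,proj('wrist',P,M).round(1))
st()
```

```text
t 9.32 p [ 0.5875 -0.0293  0.1707] yaw 75.6 rp [-3.142 -0.   ] w 0.0503 F [-0.8 -0.5 -1.1] g 25.0
wrist spindle_seat [([0.6046, 0.0344, 0.0519], 0.56)]
wrist handle_grip []
wrist wheel_center [([0.5866, -0.0335, 0.1568], 0.71)]
wrist idler_wheel [([0.588, -0.0313, 0.1488], 0.86)]
scene wheel_center [([0.3777, -0.3881, 0.0159], 0.82), ([0.4602, -0.4751, 0.0101], 0.64), ([0.5702, -0.4222, 0.0124], 0.64)]
scene spindle_seat [([0.6052, 0.0379, 0.0554], 0.7), ([0.6285, -0.3083, 0.0219], 0.37)]
sp [315.  142.1]
sptop [314.9 142.2]
h [321. -37.]
t 9.72 p [ 0.5876 -0.0288  0.1706] yaw 75.6 rp [ 3.142 -0.   ] w 0.0504 F [-0.5  0.1  0.1] g 25.0
```

View pics/w3.png

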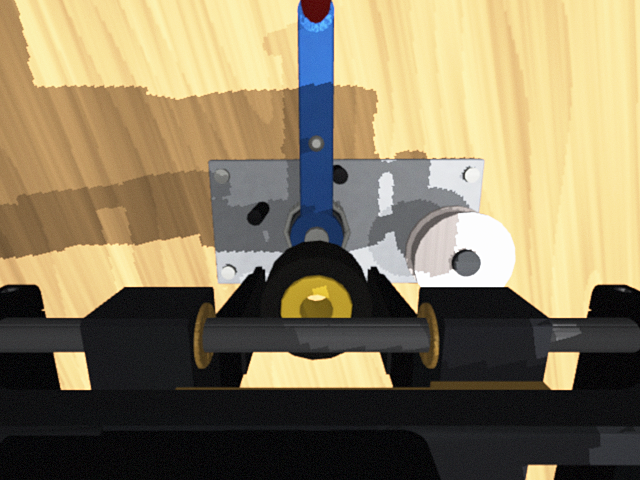

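The wheel is held level and its hub shows at (316,~305). The spindle top is at (316,143), with the arm aligned with the tool's x axis. I'll measure the hub centre in the hand against the spindle in this one picture.

Run:
```python
from h import *
M=camera_model('wrist'); p,y,s=pose(); st()
im=cv2.imread('pics/w3.png'); hsv=cv2.cvtColor(im,cv2.COLOR_BGR2HSV); m=cv2.inRange(hsv,(18,100,60),(36,255,255)); m[:,:250]=0;m[:,390:]=0;m[:265]=0;m[320:]=0
ys,xs=np.nonzero(m); print('hub',xs.min(),xs.max(),ys.min(),ys.max(), 'widest row',max(range(276,320),key=lambda r_:np.ptp(xs[ys==r_]) if (ys==r_).any() else 0))
ex=np.array([np.cos(y),np.sin(y)]); ey=np.array([np.sin(y),-np.cos(y)])
def loc(uv,z):
    q=ray('wrist',uv,z,M)[:2]-p[:2]; return np.round([q@ex*1e3,q@ey*1e3],1)
zt=p[2]+.002
for uv in [((xs.min()+xs.max())/2,ys.min()),(xs.min(),305),(xs.max(),305)]: print('hub edge',uv,loc(uv,zt))
# wheel outer contour against the model: top-face and bottom circle
for c in [0,2,-2]:
  P=lambda r_,a,z:proj('wrist',np.r_[p[:2]+ex*(c*1e-3+r_*np.cos(a))+ey*r_*np.sin(a),z],M).round(0)
  print(c,'top far/near',P(.025,0,zt),P(.025,np.pi,zt),'bot far/near',P(.025,0,zt-.028),P(.025,np.pi,zt-.028),'bore',P(0,0,zt))
g=cv2.inRange(hsv,(0,0,110),(180,60,255))[132:156,304:330]; 
n,l,st_,c=cv2.connectedComponentsWithStats(g); print([ (c[i]+[304,132],st_[i,4]) for i in range(1,n)])
for z in (.092,): print('spindle',loc((316,143),z))
```

```text
t 9.72 p [ 0.5876 -0.0288  0.1706] yaw 75.6 rp [ 3.142 -0.   ] w 0.0504 F [-0.5  0.1  0.1] g 25.0
hub 280 352 275 317 widest row 304
hub edge (np.float64(316.0), np.int64(275)) [16.  -0.5]
hub edge (np.int64(280), 305) [  2.2 -16. ]
hub edge (np.int64(352), 305) [ 2.3 15.1]
0 top far/near [317. 255.] [317. 361.] bot far/near [317. 238.] [317. 330.] bore [317. 310.]
2 top far/near [317. 250.] [317. 357.] bot far/near [317. 234.] [317. 326.] bore [317. 306.]
-2 top far/near [317. 259.] [317. 365.] bot far/near [317. 242.] [317. 333.] bore [317. 314.]
[(array([316., 143.]), np.int32(69))]
spindle [69.8 -0.4]
```

```bash
python3 -c "
import cv2
im=cv2.imread('pics/w3.png'); a=cv2.resize(im[120:370,240:400],None,fx=3.2,fy=2.4*1.33,interpolation=cv2.INTER_CUBIC)[:600]
cv2.imwrite('pics/c3.png',cv2.resize(im[125:365,240:400],(400,600)))"
```

```text
(no output)
```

View pics/c3.png

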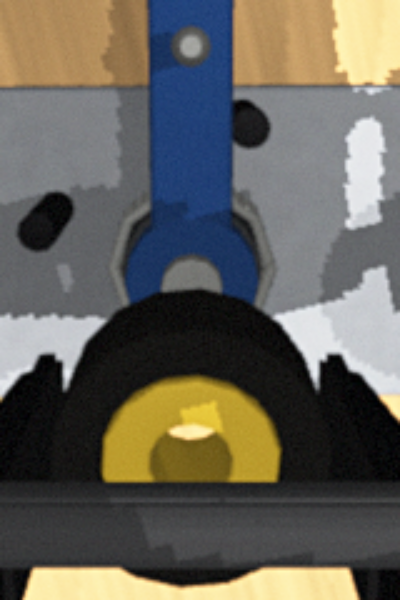

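Relative to the tool, the hub is at (+0.5, -0.45) mm and the spindle at (69.8, -0.4) mm. So I shift about 69 mm along x and 0 in y, then lower in stages while watching the force.

>>> servo_tool(targets=[[[10,0,0],0],[[19,0,8],0],[[19,0,10],0],[[15,0,8],0],[[6.3,0,6],0]])

```text
time: 10.35
tool_pos: [0.6048, 0.0397, 0.1377]
eef_rot: [-3.141, 0.0, 1.321]
contact_force: [-0.2, -0.6, -0.5]
grip_width: 0.0502
gripper_force: 25.0
```

>>> servo_tool(targets=[[[0,0,5],0],[[0,0,5],0],[[0,0,0],0],[[0,0,0],0],[[0,0,0],0]])

```text
time: 10.98
tool_pos: [0.6049, 0.0381, 0.1289]
eef_rot: [3.141, -0.0, 1.319]
contact_force: [-0.7, -0.4, -1.3]
grip_width: 0.0502
gripper_force: 25.0
```

Run:
```python
from h import *
st()
im=snapshot('wrist'); cv2.imwrite('pics/c4.png',cv2.resize(im[200:400,220:420],None,fx=3,fy=3))
```

```text
t 10.97 p [0.6049 0.0381 0.1289] yaw 75.6 rp [ 3.141 -0.   ] w 0.0502 F [-0.7 -0.4 -1.3] g 25.0
```

View pics/c4.png

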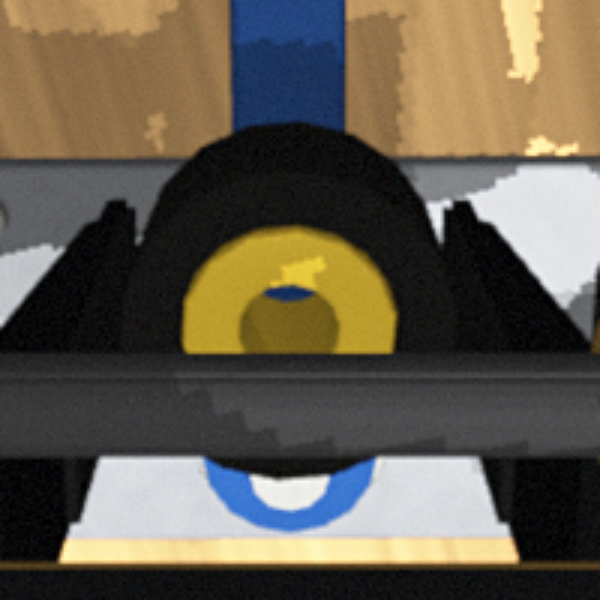

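The hub at crop column 288 is centred on the arm, also at column 288, so lateral alignment is good. I lower slowly.

>>> servo_tool(targets=[[[0,0,4],0],[[0,0,3],0],[[0,0,3],0],[[0,0,3],0],[[0,0,3],0]])

```text
time: 11.65
tool_pos: [0.6048, 0.0383, 0.1124]
eef_rot: [-3.142, -0.0, 1.32]
contact_force: [-0.4, 0.8, -0.9]
grip_width: 0.0503
gripper_force: 25.0
```

>>> servo_tool(targets=[[[0,0,3],0],[[0,0,3],0],[[0,0,3],0],[[0,0,3],0],[[0,0,3],0]])

```text
time: 12.28
tool_pos: [0.6048, 0.0383, 0.0974]
eef_rot: [3.142, -0.0, 1.32]
contact_force: [0.2, 0.1, -1.4]
grip_width: 0.05
gripper_force: 25.0
```

The wheel is threaded with no contact force, so I continue to the seat.

>>> servo_tool(targets=[[[0,0,4],0],[[0,0,4],0],[[0,0,3],0],[[0,0,3],0],[[0,0,2],0]])

```text
time: 12.9
tool_pos: [0.6048, 0.0383, 0.0814]
eef_rot: [-3.141, -0.0, 1.32]
contact_force: [0.9, 0.4, 0.3]
grip_width: 0.0505
gripper_force: 25.0
```

>>> servo_tool(targets=[[[0,0,1],0],[[0,0,0],0],[[0,0,0],0],[[0,0,0],0],[[0,0,0],0]])

```text
time: 13.52
tool_pos: [0.6048, 0.0384, 0.0809]
eef_rot: [3.141, -0.0, 1.32]
contact_force: [-2.4, 0.3, 6.6]
grip_width: 0.05
gripper_force: 25.0
```

It is seated, with 6.6 N upward. I release, lift, and look at the wheel and handle from here.

>>> servo_tool(targets=[[[0,0,0],0],[[0,0,0],0],[[0,0,0],0],[[0,0,0],0],[[0,0,0],0]], gripper=-0.5)

```text
time: 14.15
tool_pos: [0.6048, 0.0383, 0.0806]
eef_rot: [3.142, -0.0, 1.32]
contact_force: [-0.1, -0.5, 0.0]
grip_width: 0.0712
gripper_force: 0.0
```

>>> servo_tool(targets=[[[0,0,-10],0],[[0,0,-20],0],[[0,0,-30],0],[[0,0,-30],0],[[0,0,-10],0]])

```text
time: 14.78
tool_pos: [0.6053, 0.0383, 0.1828]
eef_rot: [3.138, -0.001, 1.32]
contact_force: [0.2, 0.2, -0.8]
grip_width: 0.0713
gripper_force: 0.0
```

>>> servo_tool(targets=[[[-10,0,0],0],[[-10,0,0],0],[[-10,0,0],0],[[0,0,0],0],[[0,0,0],0]])

```text
time: 15.4
tool_pos: [0.5973, 0.0092, 0.1804]
eef_rot: [-3.141, -0.0, 1.319]
contact_force: [0.5, -0.0, -0.0]
grip_width: 0.0714
gripper_force: 0.0
```

Run:
```python
from h import *
st(); M=camera_model('wrist'); p,y,s=pose()
im=snapshot('wrist'); cv2.imwrite('pics/w5.png',im)
spots('wrist',['spindle_seat','handle_grip','wheel_center','red_handle'])
snapshot('scene'); spots('scene',['handle_grip','wheel_center','red_handle'])
ex=np.array([np.cos(y),np.sin(y)]); ey=np.array([np.sin(y),-np.cos(y)])
hsv=cv2.cvtColor(im,cv2.COLOR_BGR2HSV); m=cv2.inRange(hsv,(0,130,50),(8,255,255))|cv2.inRange(hsv,(172,130,50),(180,255,255))
n,l,S,c=cv2.connectedComponentsWithStats(m)
for i in range(1,n):
    if S[i,4]>60:
        print(S[i],c[i])
        for z in(.12,.1,.09):
            q=ray('wrist',c[i],z,M)[:2]-p[:2]; print(z,np.round([q@ex*1e3,q@ey*1e3],1))
print(proj('wrist',(.627,.117,.12),M),proj('wrist',(.627,.117,.055),M))
print('wheel top proj at seat',proj('wrist',(.6048,.0383,.083),M),'if 10 high',proj('wrist',(.6048,.0383,.093),M))
st()
```

```text
t 15.4 p [0.5973 0.0092 0.1804] yaw 75.6 rp [-3.141 -0.   ] w 0.0714 F [ 0.5 -0.  -0. ] g 0.0
wrist spindle_seat [([0.6036, 0.0412, 0.053], 0.62)]
wrist handle_grip [([0.6264, 0.1146, 0.0989], 0.55)]
wrist wheel_center [([0.604, 0.0361, 0.0679], 0.65)]
wrist red_handle [([0.5881, -0.0249, -0.0051], 0.73), ([0.6255, 0.1194, 0.0509], 0.56)]
scene handle_grip [([0.6262, 0.121, 0.0985], 0.68)]
scene wheel_center [([0.5738, -0.4238, 0.0145], 0.96), ([0.3779, -0.3855, 0.0128], 0.91), ([0.4587, -0.4765, 0.0114], 0.72), ([0.6054, 0.0383, 0.0681], 0.55)]
scene red_handle [([0.6239, 0.1184, 0.0572], 0.69)]
[ 300   44   32   48 1156] [315.54844291  66.683391  ]
0.12 [108.6  -0.7]
0.1 [112.2  -0.7]
0.09 [114.   -0.7]
[320.60149507  59.88107026] [319.37336274  80.08988408]
wheel top proj at seat [316.52413561 203.55122027] if 10 high [316.55998325 206.07713032]
t 15.85 p [0.5974 0.0094 0.1806] yaw 75.6 rp [ 3.142 -0.   ] w 0.0714 F [ 0.2  0.5 -0.6] g 0.0
```

View pics/w5.png

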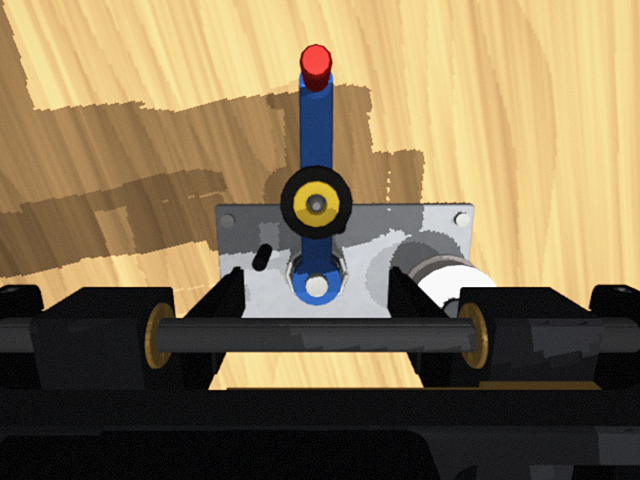

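The wheel sits concentric on the spindle at (316,204), with the red handle top at (316,60). The measurements put the handle at 112 mm ahead of the tool and -0.5 mm in y. I go over it, down, and grip.

>>> servo_tool(targets=[[[15,-0.5,0],0],[[27,0,0],0],[[30,0,0],0],[[25,0,0],0],[[15,0,0],0]])

```text
time: 16.48
tool_pos: [0.6248, 0.1198, 0.1806]
eef_rot: [-3.142, -0.0, 1.321]
contact_force: [0.1, -1.0, -0.7]
grip_width: 0.0711
gripper_force: 0.0
```

>>> servo_tool(targets=[[[0,0,15],0],[[0,0,20],0],[[0,0,20],0],[[0,0,15],0],[[0,0,7],0]])

```text
time: 17.1
tool_pos: [0.6243, 0.1174, 0.1024]
eef_rot: [-3.14, 0.0, 1.319]
contact_force: [0.2, -0.3, -0.5]
grip_width: 0.0712
gripper_force: 0.0
```

>>> servo_tool(targets=[[[0,0,0],0],[[0,0,0],0],[[0,0,0],0],[[0,0,0],0],[[0,0,0],0]], gripper=1, force=30)

```text
time: 17.73
tool_pos: [0.6247, 0.1179, 0.1038]
eef_rot: [3.141, -0.0, 1.32]
contact_force: [-0.2, -0.3, -0.2]
grip_width: 0.0266
gripper_force: 0.0
```

Fingers are still closing, so I wait one more call.

>>> servo_tool(targets=[[[0,0,0],0],[[0,0,0],0],[[0,0,0],0],[[0,0,0],0],[[0,0,0],0]])

```text
time: 18.35
tool_pos: [0.6249, 0.1179, 0.1037]
eef_rot: [3.141, -0.0, 1.32]
contact_force: [1.5, 0.1, 1.3]
grip_width: 0.0178
gripper_force: 30.0
```

>>> servo_tool(targets=[[[-0.2,-5,0],-2],[[-0.3,-9,0],-3.4],[[-0.3,-9,0],-3.4],[[-0.3,-9,0],-3.4],[[-0.3,-9,0],-3.4]])

```text
time: 18.98
tool_pos: [0.584, 0.1224, 0.1037]
eef_rot: [3.14, -0.0, 1.596]
contact_force: [4.6, -1.6, -1.2]
grip_width: 0.0174
gripper_force: 30.0
```

>>> servo_tool(targets=[[[-0.3,-9,0],-3.4],[[-0.3,-9,0],-3.4],[[-0.3,-9,0],-3.4],[[-0.3,-9,0],-3.4],[[-0.3,-9,0],-3.4]])

```text
time: 19.6
tool_pos: [0.5401, 0.1146, 0.1037]
eef_rot: [3.14, 0.0, 1.892]
contact_force: [6.5, -1.7, -2.3]
grip_width: 0.0177
gripper_force: 30.0
```

>>> servo_tool(targets=[[[-0.3,-9,0],-3.4],[[-0.3,-9,0],-3.4],[[-0.3,-9,0],-3.4],[[-0.2,-7,0],-2.7],[[-0.1,-4,0],-1.5]])

```text
time: 20.23
tool_pos: [0.5062, 0.0982, 0.1038]
eef_rot: [3.139, 0.001, 2.143]
contact_force: [8.0, 0.7, -4.8]
grip_width: 0.0175
gripper_force: 30.0
```

Run:
```python
from h import *
st(); p,y,s=pose(); v=p[:2]-[.5879,-.0276]; print(np.hypot(*v),np.degrees(np.arctan2(v[1],v[0]))-75.6, 'stop 51.6')
F=np.array(s['contact_force'])[:2]; print('F tool x,y',F@[np.cos(y),np.sin(y)],F@[np.sin(y),-np.cos(y)])
```

```text
t 20.23 p [0.5062 0.0982 0.1038] yaw 122.8 rp [3.139e+00 1.000e-03] w 0.0175 F [ 8.   0.7 -4.8] g 30.0
0.14995727453840244 47.39611314719285 stop 51.6
F tool x,y -3.7126306627088552 7.100925425211481
```

About 4° remain, so I creep to the stop.

>>> servo_tool(targets=[[[-0.1,-3,0],-1.1],[[-0.1,-3,0],-1.1],[[-0.1,-3,0],-1.1],[[0,-1.5,0],-0.6],[[0,-1,0],-0.3]])

```text
time: 20.85
tool_pos: [0.4971, 0.0917, 0.1037]
eef_rot: [3.139, 0.001, 2.215]
contact_force: [7.1, 2.4, -5.2]
grip_width: 0.0173
gripper_force: 30.0
```

>>> servo_tool(targets=[[[0,-1,0],0],[[0,0,0],0],[[0,0,0],0],[[0,0,0],0],[[0,0,0],0]])

```text
time: 21.48
tool_pos: [0.4967, 0.0913, 0.1038]
eef_rot: [3.138, 0.001, 2.215]
contact_force: [8.3, 3.9, -5.5]
grip_width: 0.0174
gripper_force: 30.0
```

Run:
```python
from h import *
st(); p,y,s=pose(); v=p[:2]-[.5879,-.0276]; print(np.hypot(*v),np.degrees(np.arctan2(v[1],v[0]))-75.6, 'stop 51.6')
F=np.array(s['contact_force'])[:2]; print('F tool x,y',F@[np.cos(y),np.sin(y)],F@[np.sin(y),-np.cos(y)])
```

```text
t 21.48 p [0.4967 0.0913 0.1038] yaw 126.9 rp [3.138e+00 1.000e-03] w 0.0174 F [ 8.3  3.9 -5.5] g 30.0
0.1498873521032152 51.89145119362517 stop 51.6
F tool x,y -1.906408098263267 9.000859581247038
```

>>> servo_tool(targets=[[[0,-0.7,0],0],[[0,-0.7,0],0],[[0,0,0],0],[[0,0,0],0],[[0,0,0],0]])

```text
time: 22.1
tool_pos: [0.4963, 0.091, 0.1038]
eef_rot: [3.136, 0.002, 2.214]
contact_force: [12.2, 9.8, -8.5]
grip_width: 0.0172
gripper_force: 30.0
```

Force rose sharply (about 15.6 N tangentially) with hardly any motion, so the arm is on its stop. One last look to verify.

Run:
```python
from h import *
im=snapshot('scene'); spots('scene',['wheel_center','handle_grip','spindle_seat'])
a=np.radians(75.6+51.57); print('expected spindle',.5879+.068*np.cos(a),-.0276+.068*np.sin(a))
t=im[200:380,250:430]; w=snapshot('wrist')[:400,120:520]
cv2.imwrite('pics/fin.png',np.hstack([cv2.resize(t,(400,400)),w]))
st()
```

```text
scene wheel_center [([0.3763, -0.3847, 0.0158], 0.9), ([0.5464, 0.0248, 0.0657], 0.83), ([0.4591, -0.4743, 0.0096], 0.76), ([0.5718, -0.4214, 0.0121], 0.72)]
scene handle_grip [([0.4971, 0.0897, 0.0992], 0.45)]
scene spindle_seat [([0.5434, 0.0246, 0.053], 0.89)]
expected spindle 0.5468156260458148 0.02658555358019949
t 22.35 p [0.4963 0.091  0.1038] yaw 126.9 rp [3.136e+00 2.000e-03] w 0.0173 F [11.5  9.2 -8.4] g 30.0
```

View pics/fin.png

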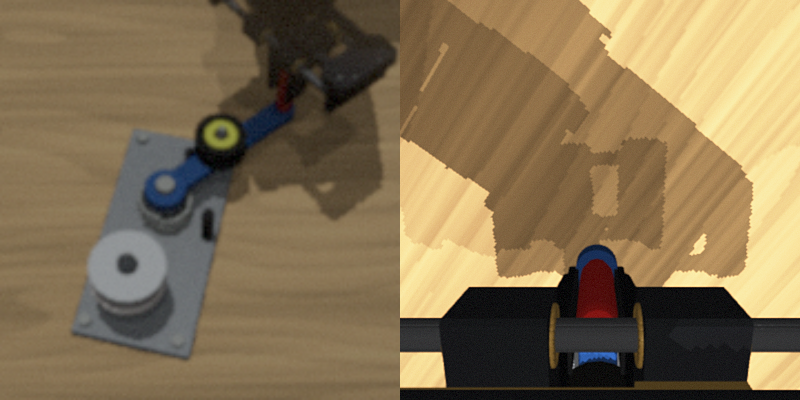

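The wheel is seated on the swung arm (left half, 220,137) at the expected position and height. The red handle is between the pads (right half, 597,290).

```bash
python3 -c "
from station import r
print(r.finish_job())"
```

```text
the job is handed in; nothing more can be done
None
```

The yellow-hubbed idler wheel is seated on the spindle and released. The arm is swung counter-clockwise against its stop and still held there by the red handle. I handed the job in at about 22 s.

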